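Pack a cordless iron and close its carton

ROBOT

A 6-joint arm with a two-finger parallel gripper is mounted at the origin on the work surface. World frame = base frame: x ahead of the robot, y to its left, z up, the work surface at z = 0. Lengths are in mm, angles in rad, forces in N, time in s.
With the tool pointing down it reaches from about 250 to 800 mm from the base axis. Payload 3.9 kg.
Tool frame: the origin (TCP) lies midway between the tips of the shut fingers; the grasp point (between the pads) lies 19 mm behind it; z points along the fingers, y is the direction in which the jaws open and shut (so a half turn about z gives the same grasp; the last joint's range is limited). The gripper opens to 85 mm and grips with 20 to 120 N. Pads are 22 mm wide; open, the fingers measure 114 mm over their backs; the gripper's body (76 mm by 85 mm) begins 54 mm behind the grasp point. The pads swing forward as they close: fully open they stand 13 mm farther back than shut.
Start: joints at [1.307, 0.26, -0.138, 1.173, 0, 1.571], TCP at [136.89, 506.83, 231.304] pointing down, gripper open.
Joint ranges: [-2.78, 2.78], [-0.83, 1.72], [-1.28, 1.37], [-1.9, 2.12], [-1.57, 1.48], [-3.14, 3.14]. Speed limits (rad/s): [2.57, 2.57, 3.14, 3.14, 3.14, 3.14].

INTERFACE

Orientations are given as a unit quaternion [w, x, y, z].
In Python, from bench import r gives the robot as it stands.
- The arm moves only by the tool step_arm, never from a script. Its argument "increments" is a list of rows, each a list of 4 numbers: the shift along the tool's x, y, z in m, then the turn about the tool's z in rad. In form: [[dx, dy, dz, twist], ...]. A call has 1 to 10 rows; each row is the pose to reach, as a shift and turn from the pose commanded when the call began, along the tool's axes at that moment; what a row does not reach only later rows make up. A row lasts 1/12 s, in which the tool goes at most 41.7 mm and 7.16 degrees, less where a joint would pass 70% of its speed; a pose out of reach is approached as far as the arm can. A call with a gripper value outside its range is refused whole. "fingers" is the finger opening in m, from 0 to 0.0854, set as the call begins (left out, the last holds). The fingers move at their own pace and stop on an object; "squeeze" is the grip in N (left out, the last holds). Time passes only in rows, so rows that repeat a pose let the fingers close. It gives the time, the measured TCP pose, the force and the opening at its end, in the units of the state.
- r.get_state(): the state, without advancing time (a new reading comes with each control period).
- r.capture(name): name is "scene" or "top" or "wrist"; returns a dict with "pixels" (420x560x3 uint8, red, green, blue), "mtx" (3x3 intrinsics, pixels), "R" (3x3) and "t" (3): a world point X has camera coordinates R X + t; the wrist camera has in their place "T_tool_cam" (4x4, takes a point from camera to tool coordinates, whose origin is the TCP and whose axes are the flange's). Camera axes: x right, y down, z forward; pixel columns grow to the right and rows downward; lengths in mm; the calibration is good to about 2 mm. A picture is of the moment at which its call begins: read the wrist's pose just before it. There is no depth.
- r.finish_job(): hands the job in, once; it reports no verdict.
Trained networks look in a picture, given as the dict that the camera call returned (one of the last four; its "shot" number tells which), for a name from the list of things; names that differ only in an ending like _2 or _b are one class to them, and where a whole thing is asked for, a point or a joint stands for the part that bears it (a point fixed in the world has none). Each returns a list of dicts, best first, with "confidence" (0 to 1); they miss things now and then, are a little off and sometimes report something else, mostly with a low value. They report only what shows in the picture. A call takes as long as a camera call. They do not tell look-alikes from the thing itself.
- r.boxes_of(query, picture): "extent" ([left, top, right, bottom] in pixels, round what is visible of it).
- r.masks_of(query, picture): "region" (420x560 bool, what is visible of it) and "extent" ([left, top, right, bottom] in pixels, round what is visible of it).
The state is a dict: "time": time; "joint_pos": joint angles; "joint_vel": joint speeds; "effort": joint torques, N m; "ee_pos": TCP position; "tcp_rot": TCP orientation; "ft_force": force on the tool from outside, world axes, zero at the start; "ft_torque": the same for the moment, N m; "grip_width": opening from 0.0 (shut) to 1.0 (fully open).
Only numpy, scipy, OpenCV 4.12 (cv2) and the standard library are available. Lean on these libraries where they do the work, as an engineer would, in place of code of your own. Each camera call takes 0.05 s, during which the arm holds its last target.

TASK

Pack the cordless iron: stand it on its soleplate inside the open carton, setting it down gently rather than dropping it. Then close the carton as a packer does, folding the two short end flaps down flat first and then the two long side flaps down flat over them, ready for taping. Leave the other things on the bench where they are.

Things in the scene. Friction and masses are not known exactly. Their poses are not given: they have to be found in the camera images.
- iron: Loose cordless travel iron, 0.5 to 0.8 kg: steel soleplate, white body (top 46 mm up), grey handle. 160 long, 86 wide, 95 mm high; starts on its soleplate, left or right of the carton. Origin: centre of the underside; x to the pointed nose, z up. Handle bar along x from -70 to +50 mm, 26 mm wide, 75 to 95 mm up, on a post at each end, open below between them.
- iron_grip (a point): Middle of the iron's handle bar, 85 mm above its underside and 10 mm behind its origin, near above the centre of mass: a grip across the bar's 26 mm width from above.
- carton: Open brown cardboard carton, fast on the bench (does not slide). Origin: centre of its underside; x the short way, y the long way (within 20 degrees of world y), z up. Outside 148 (x) by 208 mm (y), inside 140 by 200, floor 4 mm thick. Four hinged flaps on top lean 5 to 36 degrees outwards at first. Shut, the end flaps lie 116 to 120 mm up, the side flaps over them 120.5 to 124.5 mm up.
- end_flap_l (a joint): Hinge of the short end flap at the carton's +y end (robot's left), 136 x 71 x 4 mm board, hinged along the top of the left end wall. 0 = folded in, level and shut (its stop); 1.57 = standing straight up; more = leaning outwards (limit 2.7). The crease is stiff: the flap stays where it is left and takes under 1 N at its middle to fold; it does not spring back.
- end_flap_r (a joint): Hinge of the short end flap at the carton's -y end (robot's right), 136 x 71 x 4 mm board, hinged along the top of the right end wall. 0 = folded in, level and shut (its stop); 1.57 = standing straight up; more = leaning outwards (limit 2.7). The crease is stiff: the flap stays where it is left and takes under 1 N at its middle to fold; it does not spring back.
- side_flap_n (a joint): Hinge of the long side flap at the carton's -x side (near the robot), 206 x 71 x 4 mm board, hinged along the top of the near side wall. 0 = folded in, level and shut (its stop); 1.57 = standing straight up; more = leaning outwards (limit 2.7). The crease is stiff: the flap stays where it is left and takes under 1 N at its middle to fold; it does not spring back.
- side_flap_f (a joint): Hinge of the long side flap at the carton's +x side (far from the robot), 206 x 71 x 4 mm board, hinged along the top of the far side wall. 0 = folded in, level and shut (its stop); 1.57 = standing straight up; more = leaning outwards (limit 2.7). The crease is stiff: the flap stays where it is left and takes under 1 N at its middle to fold; it does not spring back.
- end_flap_l_edge (a point): Middle of the free edge of the left short end flap, 71 mm from its hinge line, half-way through the board.
- end_flap_r_edge (a point): Middle of the free edge of the right short end flap, 71 mm from its hinge line, half-way through the board.
- side_flap_n_edge (a point): Middle of the free edge of the near long side flap, 71 mm from its hinge line, half-way through the board.
- side_flap_f_edge (a point): Middle of the free edge of the far long side flap, 71 mm from its hinge line, half-way through the board.
- end_flap_l_hinge (a point): Middle of the left end flap's hinge line: carton frame (0, 102, 118) mm.
- end_flap_r_hinge (a point): Middle of the right end flap's hinge line: carton frame (0, -102, 118) mm.
- side_flap_n_hinge (a point): Middle of the near side flap's hinge line: carton frame (-72, 0, 122.5) mm.
- side_flap_f_hinge (a point): Middle of the far side flap's hinge line: carton frame (72, 0, 122.5) mm.
- tape_gun: Bystander: hand tape dispenser lying flat, about 190 x 110 mm, 57 mm high, origin on the bench. On the other side of the carton than the iron.
- tape_roll: Bystander: roll of brown packing tape lying flat, 110 mm across, 48 mm high, origin under its centre, between carton and robot.
- cutter: Bystander: retractable cutter, 150 mm long along its x, 22 mm wide, 20 mm high, between carton and robot.
- small_box: Bystander: small taped-shut carton, 90 x 130 mm, 60 mm high, beyond the open carton. Not the one to pack.
- kettle: Bystander: steel electric kettle, 160 mm across plus handle, 200 mm high, on the left, farther out.
Not all that is in view belongs to the job. There is more than one size of the iron; the job needs the smaller.

How it is judged:
By the outcome, as a careful person would: the job done as asked, in the order asked, and still so for the second after the job is handed in, with the robot touching nothing.
It also fails if it takes over 72 s, if anything falls off the work surface, if the arm or the gripper's body presses on something with over 40 N, if the wrist force passes 120 N, or if a joint passes its speed limit or range.

## Working session

There is one attempt and no reset: what is moved stays moved. The work goes in short steps, Python scripts to look and compute and a tool call to move; the robot and the scene stay as the last step left them, time stands still between calls to the robot, and variables do not carry over. Pictures are saved under pics/ and viewed, and the job is handed in when it is done.

Besides the shell and the picture viewer there is one more tool, called after "Call:" as name(argument=value, ...), one argument or row to a line, values as JSON. step_arm: Moves the arm, as the interface text tells. Its arguments: {"type":"object","properties":{"increments":{"type":"array","items":{"type":"array","items":{"type":"number"}}},"fingers":{"type":"number"},"squeeze":{"type":"number"}},"required":["increments"]}

```bash
ls; mkdir -p pics; python3 - <<'E'
from bench import r
import cv2,pickle
s=r.get_state(); print(s)
for n in("scene","top","wrist"):
    p=r.capture(n); pickle.dump(p,open(f"{n}.pkl","wb"))
    cv2.imwrite(f"pics/{n}0.png",p["pixels"][:,:,::-1])
    print(n,{k:v for k,v in p.items() if k!="pixels"})
    for q in ("iron","carton"):
        for d in r.boxes_of(q,p): print(q,d)
E
```

```text
pics
{'time': 0.0, 'joint_pos': array([ 1.30700382e+00,  2.60678586e-01, -1.39353205e-01,  1.17271850e+00,
        2.15170458e-06,  1.57082705e+00]), 'joint_vel': array([-9.29018166e-04,  1.99295901e-04,  9.29034671e-04,  4.59403294e-05,
       -4.83122725e-04,  1.68687894e-03]), 'effort': array([ 5.84992395e-04, -4.05677247e+01,  2.53922421e+01,  1.87312503e-02,
        1.04899880e-04, -5.73922264e-06]), 'ee_pos': array([136.71248335, 506.1829005 , 230.47376584]), 'tcp_rot': array([-1.29538556e-04,  1.31529330e-01,  9.91311798e-01, -9.68356383e-04]), 'ft_force': array([ 0.03055644, -0.56165032,  0.15315672]), 'ft_torque': array([ 0.04534246,  0.04694704, -0.01202967]), 'grip_width': 0.9961779658704809}
scene {'mtx': array([[441.03661383,   0.        , 281.5072982 ],
       [  0.        , 441.03661383, 212.99046731],
       [  0.        ,   0.        ,   1.        ]]), 'R': array([[ 0.49695125,  0.867737  , -0.00848281],
       [ 0.65167374, -0.37963161, -0.65665911],
       [-0.57302774,  0.32079954, -0.75413982]]), 't': array([-277.97469557, -247.02673835, 1732.13938596]), 'shot': 
[... 830 characters left out ...]
 343.9], 'confidence': 0.68}
carton {'extent': [228.2, 134.3, 331.1, 214.3], 'confidence': 0.67}
carton {'extent': [307.7, 140.1, 333.4, 190.4], 'confidence': 0.26}
wrist {'mtx': array([[332.50508286,   0.        , 279.75075969],
       [  0.        , 332.50508286, 201.61155028],
       [  0.        ,   0.        ,   1.        ]]), 'T_tool_cam': array([[-5.59657763e-04, -9.54229335e-01, -2.99075348e-01,
         7.63851347e+01],
       [ 9.99999736e-01, -3.95672712e-04, -6.08860303e-04,
        -5.90393615e-01],
       [ 4.62656408e-04, -2.99075610e-01,  9.54229305e-01,
        -1.42573759e+02],
       [ 0.00000000e+00,  0.00000000e+00,  0.00000000e+00,
         1.00000000e+00]]), 'shot': 3}
```

View pics/scene0.png

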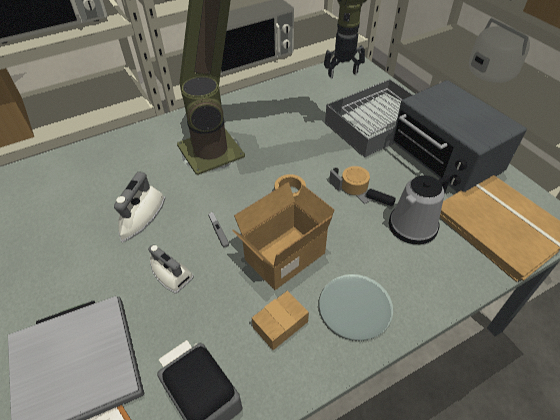

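View pics/top0.png

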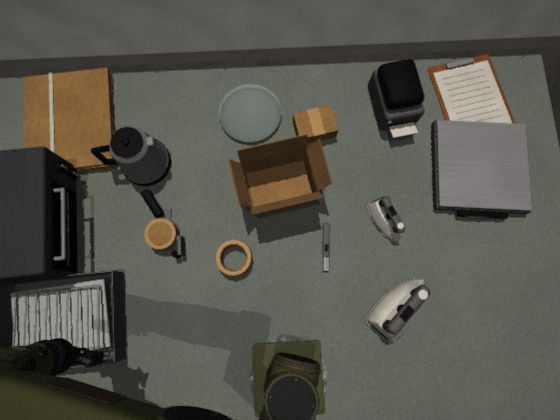

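View pics/wrist0.png

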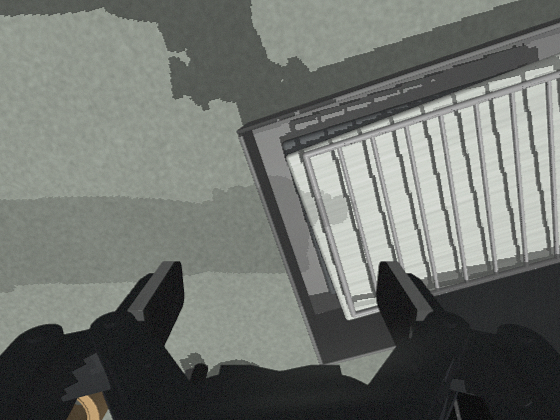

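Look-alikes for the iron: a small one at top (385,218) / scene (170,268), and a larger one at top (398,310) / scene (138,205). The job needs the smaller. I'll check it in close crops.

```bash
python3 - <<'E'
import cv2,pickle,numpy as np
t=pickle.load(open("top.pkl","rb"))["pixels"][:,:,::-1]; s=pickle.load(open("scene.pkl","rb"))["pixels"][:,:,::-1]
def cr(im,x,y,w,h,k): return cv2.resize(im[y:y+h,x:x+w],None,fx=k,fy=k,interpolation=cv2.INTER_CUBIC)
cv2.imwrite("pics/c1.png",cr(t,220,125,120,100,6)) 
cv2.imwrite("pics/c2.png",cr(s,225,170,120,120,5))
a=cr(t,360,190,50,60,8);b=cr(s,140,235,60,60,8); cv2.imwrite("pics/c3.png",np.hstack([cv2.resize(a,(400,480)),cv2.resize(b,(400,480))]))
E
```

```text
(no output)
```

View pics/c1.png

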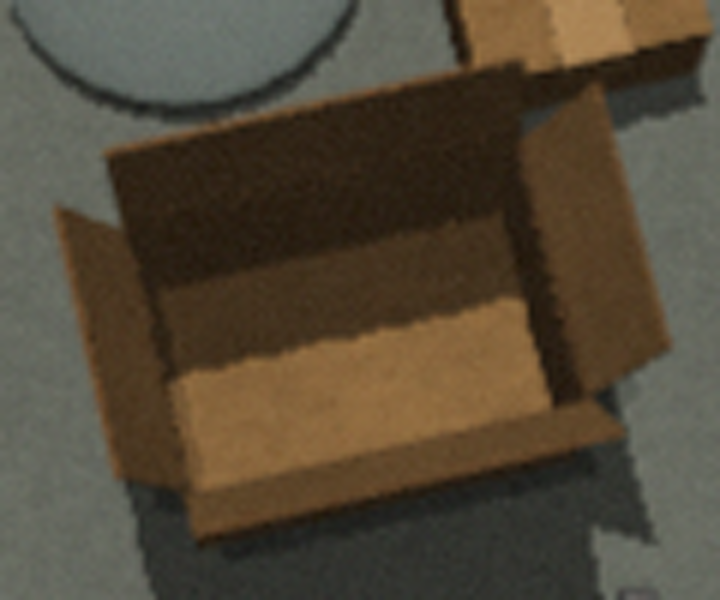

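View pics/c2.png

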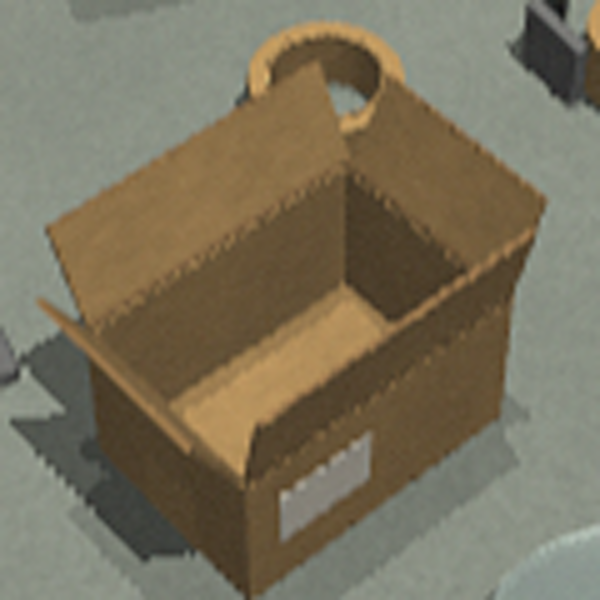

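View pics/c3.png

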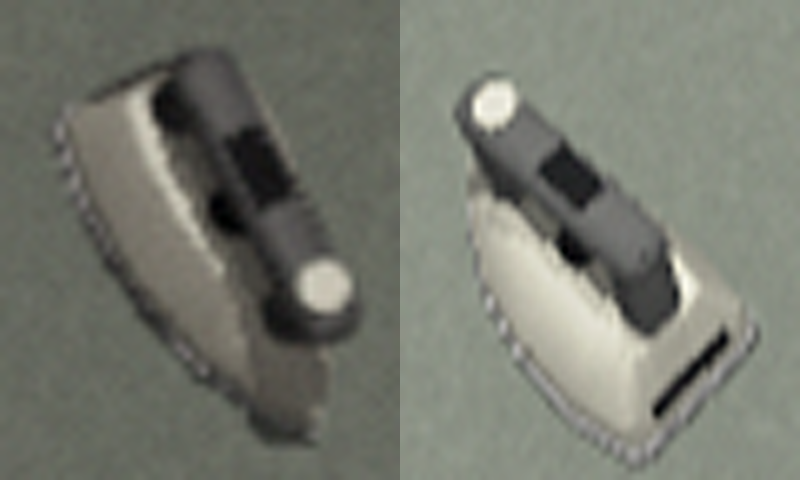

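Top crop (left) shows the small iron's nose dial at (400.6,225.6) and its black button at (392,211). In the scene crop (right) they are at (152,248) and (161.5,257). This is the smaller iron. Next I'll fit the poses of the carton, flaps and iron.

```bash
cat > h.py <<'E'
import numpy as np,pickle,cv2
from scipy.optimize import least_squares
def proj(p,X):
    X=np.atleast_2d(X); c=X@np.array(p["R"]).T+p["t"]; u=c@p["mtx"].T; return u[:,:2]/u[:,2:]
def Rz(a): c,s=np.cos(a),np.sin(a); return np.array([[c,-s,0],[s,c,0],[0,0,1]])
FL=dict(L=((0,102,118),(0,-1,0),(1,0,0),68),R=((0,-102,118),(0,1,0),(1,0,0),68),N=((-72,0,122.5),(1,0,0),(0,1,0),103),F=((72,0,122.5),(-1,0,0),(0,1,0),103))
def flap_pt(k,a,side,d=71):
    h,i,w,hw=map(np.array,FL[k]); return h+side*hw*w+d*(np.cos(a)*i+np.array([0,0,np.sin(a)]))
def wpt(v,c): return Rz(v[2])@np.array(c)+[v[0],v[1],0]
def ray(p,uv):
    d=np.linalg.inv(p["mtx"])@np.array([uv[0],uv[1],1.]); R=np.array(p["R"]); return -R.T@p["t"],R.T@d
def at_z(p,uv,z):
    o,d=ray(p,uv); return o+d*(z-o[2])/d[2]
def wristcam(p,s):
    from scipy.spatial.transform import Rotation as Ro
    q=s["tcp_rot"]; T=np.eye(4); T[:3,:3]=Ro.from_quat([q[1],q[2],q[3],q[0]]).as_matrix(); T[:3,3]=s["ee_pos"]
    W=np.linalg.inv(T@p["T_tool_cam"]); p["R"]=W[:3,:3]; p["t"]=W[:3,3]; return p
E
python3 - <<'E'
from h import *
T=pickle.load(open("top.pkl","rb"));S=pickle.load(open("scene.pkl","rb"))
tp=lambda x,y:(220+x/6,125+y/6); sp=lambda x,y:(225+x/5,170+y/5)
obs=[(T,'F',1,tp(107,152)),(T,'F',-1,tp(520,65)),(T,'L',1,tp(58,208)),(T,'L',-1,tp(118,478)),(T,'R',1,tp(598,88)),(T,'R',-1,tp(670,348)),(T,'N',1,tp(198,542)),(T,'N',-1,tp(625,438)),
(S,'N',-1,sp(48,230)),(S,'N',1,sp(322,65)),(S,'L',-1,sp(380,80)),(S,'L',1,sp(547,202)),(S,'F',-1,sp(258,425)),(S,'F',1,sp(540,230)),(S,'R',-1,sp(40,300)),(S,'R',1,sp(190,450)),
(S,(74,-104,0),0,sp(252,598)),(S,(74,104,0),0,sp(500,415)),(S,(74,-104,120),0,sp(247,480)),(T,(-72,103,122),0,tp(187,490)),(T,(-72,-103,122),0,tp(590,400))]
ix=dict(L=3,R=4,N=5,F=6)
def f(v): return np.concatenate([(proj(p,wpt(v,flap_pt(k,v[ix[k]],sd) if isinstance(k,str) else k))[0]-np.array(uv)) for p,k,sd,uv in obs])
x0=[480,0,0.1,1.9,1.9,1.9,1.9]
s=least_squares(f,x0,loss='soft_l1'); print(np.round(s.x,3)); print(np.round(f(s.x).reshape(-1,2),1).tolist())
# iron
ti=lambda x,y:(360+x/8,190+y/8); si=lambda x,y:(140+x/8,235+y/8)
def tri(a,b):
    A=[];
    g=lambda X: np.concatenate([proj(T,X)[0]-a,proj(S,X)[0]-b]); q=least_squares(g,[400,-300,90]); return q.x,q.fun
D=tri(ti(325,285),si(95,102));B=tri(ti(258,165),si(172,178)); print("dial",D,"btn",B)
ob=[(T,(80,0,3),ti(305,440)),(T,(-80,43,3),ti(68,108)),(S,(-80,43,3),si(240,460)),(S,(-80,-43,3),si(355,330)),
(T,(-70,0,95),ti(205,52)),]
ob=[(p,c,u) for p,c,u in ob]
def g(v):
    e=[proj(p,wpt(v,c))[0]-u for p,c,u in ob]
    for p,u in ((T,ti(325,285)),(T,ti(258,165)),(S,si(95,102)),(S,si(172,178))):
        P=Rz(v[2]).T@(at_z(p,u,96)-[v[0],v[1],0]); e.append([P[1]/3,0])
    return np.concatenate(e)
yaw=np.arctan2(*(D[0]-B[0])[[1,0]]); print(yaw)
w=least_squares(g,[B[0][0],B[0][1],yaw],loss='soft_l1'); print(w.x,np.round(g(w.x).reshape(-1,2),1).tolist())
print("grip",wpt(w.x,(-10,0,85)))
E
```

```text
[ 5.86502e+02 -2.56600e+00  1.88000e-01  1.95800e+00  2.07800e+00
  2.06600e+00  1.76100e+00]
[[-1.1, -0.3], [0.2, -1.9], [-0.2, -0.9], [0.3, -0.6], [-0.4, -1.2], [-0.0, -0.4], [-1.0, -0.6], [-0.3, -0.4], [-1.0, -1.1], [-1.7, -1.5], [1.2, -1.5], [-0.5, -0.7], [-0.0, -0.5], [-0.9, -0.3], [-0.8, -0.3], [-0.2, -0.1], [-0.5, 0.5], [0.0, -0.1], [-0.3, 1.4], [-0.5, 1.2], [0.2, 0.0]]
dial (array([ 424.41651067, -359.39057222,   96.52629982]), array([0.8652907 , 0.22126387, 0.88778189, 0.02754776])) btn (array([ 470.50864716, -343.55945223,   93.3174172 ]), array([1.97303608, 0.52438268, 1.97922917, 0.03197701]))
-2.8107498448117023
[ 448.46966585 -348.91228166   -2.8175839 ] [[1.1, 1.5], [22.0, -7.5], [1.1, 1.6], [8.9, -0.7], [1.6, 0.4], [0.1, 0.0], [-1.3, 0.0], [1.3, 0.0], [2.2, 0.0]]
grip [ 457.94933358 -345.72858887   85.        ]
```

```bash
cat >> h.py <<'E'
def pose(s):
    from scipy.spatial.transform import Rotation as Ro
    q=s["tcp_rot"]; return Ro.from_quat([q[1],q[2],q[3],q[0]]).as_matrix(),np.array(s["ee_pos"])
def go(s,P,yaw=None):
    "increments (m, rad) to world TCP P with tool-x yaw (mod pi)"
    M,p=pose(s); d=M.T@(np.array(P)-p)/1000; y=np.arctan2(M[1,0],M[0,0]); tw=0
    if yaw is not None: tw=-((yaw-y+np.pi/2)%np.pi-np.pi/2)
    return np.round(d,4),round(tw,3),"yaw %.3f"%y
E
python3 - <<'E'
from h import *; from bench import r
print(go(r.get_state(),[458,-346,200],-2.81))
E
```

```text
(array([-0.5324, -0.7395,  0.0314]), np.float64(-0.595), 'yaw 2.878')
```

Call:
step_arm(
  increments=[
    [-0.02,-0.028,0.001,-0.03],
    [-0.533,-0.74,0.031,-0.3],
    [-0.533,-0.74,0.031,-0.3],
    [-0.533,-0.74,0.031,-0.3],
    [-0.533,-0.74,0.031,-0.3],
    [-0.533,-0.74,0.031,-0.3],
    [-0.533,-0.74,0.031,-0.3],
    [-0.533,-0.74,0.031,-0.3],
    [-0.533,-0.74,0.031,-0.3],
    [-0.533,-0.74,0.031,-0.3],
  ],
)

```text
time: 1.28
ee_pos: [280.9, 123.2, 217.8]
tcp_rot: [0.001, -0.019, 1.0, 0.0]
ft_force: [1.5, 0.1, 0.8]
grip_width: 0.999
```

```bash
python3 - <<'E'
from h import *; from bench import r
s=r.get_state();print(s["joint_pos"],s["ee_pos"],s["time"],go(s,[458,-346,200],-2.81))
E
```

```text
[ 4.13360272e-01 -1.14567942e-01 -5.89433138e-01  1.09430767e+00
 -5.86295612e-05  3.76028458e-01] [280.91194983 123.19648737 217.84746703] 1.2833 (array([-0.1594, -0.4755,  0.0178]), np.float64(-0.294), 'yaw -3.104')
```

Call:
step_arm(
  increments=[
    [-0.159,-0.475,0.018,-0.294],
    [-0.159,-0.475,0.018,-0.294],
    [-0.159,-0.475,0.018,-0.294],
    [-0.159,-0.475,0.018,-0.294],
    [-0.159,-0.475,0.018,-0.294],
    [-0.159,-0.475,0.018,-0.294],
    [-0.159,-0.475,0.018,-0.294],
    [-0.159,-0.475,0.018,-0.294],
    [-0.159,-0.475,0.018,-0.294],
    [-0.159,-0.475,0.018,-0.294],
  ],
)

```text
time: 2.12
ee_pos: [415.3, -233.9, 203.9]
tcp_rot: [0.0, -0.164, 0.986, -0.0]
ft_force: [0.2, 0.6, -0.6]
grip_width: 1.005
```

```bash
python3 - <<'E'
from h import *; from bench import r
s=r.get_state();print(s["joint_pos"],s["ee_pos"],s["time"],go(s,[458,-346,200],-2.81))
E
```

```text
[-5.13090562e-01  1.91648867e-01 -3.02924833e-01  1.07564617e+00
  2.38159165e-04 -8.42306985e-01] [ 415.32583279 -233.91666637  203.89591875] 2.1167 (array([-0.0041, -0.1199,  0.0039]), np.float64(-0.002), 'yaw -2.812')
```

Call:
step_arm(
  increments=[
    [-0.001,-0.041,0.001,0],
    [-0.003,-0.08,0.003,0],
    [-0.004,-0.11,0.004,0],
    [-0.004,-0.12,0.004,0],
    [-0.004,-0.12,0.004,0],
    [-0.004,-0.12,0.004,0],
  ],
)

```text
time: 2.62
ee_pos: [457.3, -343.3, 199.4]
tcp_rot: [-0.0, -0.164, 0.986, 0.001]
ft_force: [-0.5, -0.3, 0.9]
grip_width: 1.003
```

```bash
python3 - <<'E'
from h import *; from bench import r
s=r.get_state();print(s["ee_pos"],s["time"],s["ft_force"])
p=wristcam(r.capture("wrist"),s); pickle.dump(p,open("w1.pkl","wb"))
im=p["pixels"][:,:,::-1].copy()
v=[448.5,-348.9,-2.818]
for c in [(-70,0,95),(50,0,95),(-10,13,95),(-10,-13,95),(80,0,3),(-80,43,3),(-80,-43,3)]:
    u=proj(p,wpt(v,c))[0]; cv2.drawMarker(im,tuple(int(a) for a in u),(0,0,255),0,10,1)
cv2.imwrite("pics/w1.png",im)
E
```

```text
[ 457.28131359 -343.25941845  199.42077269] 2.6167 [-0.45740256 -0.30264169  0.91845144]
```

View pics/w1.png

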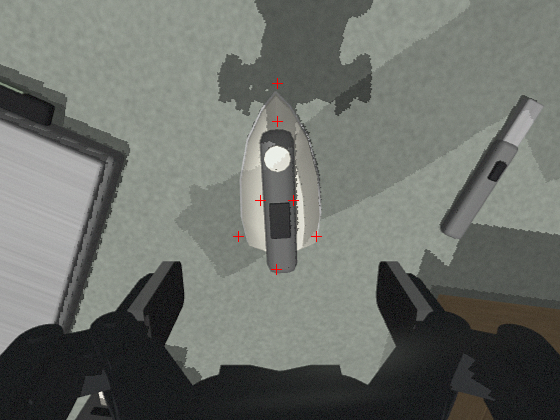

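Wrist view: the bar runs from (277,130) to (282,272) and the nose tip is at (278,92). The predicted marks are about 9 px too far toward the nose, so I'll refit.

```bash
python3 - <<'E'
from h import *; from bench import r
p=pickle.load(open("w1.pkl","rb"));s=r.get_state()
im=p["pixels"][:,:,::-1]
cv2.imwrite("pics/w1c.png",cv2.resize(im[80:285,220:340],None,fx=2.9,fy=2.9,interpolation=cv2.INTER_CUBIC))
ob=[((80,0,3),(277,93)),((-80,43,3),(243,248)),((-80,-43,3),(319,251)),((50,0,95),(277,130)),((-70,0,95),(282.5,272))]
f=lambda v:np.concatenate([proj(p,wpt([v[0],v[1],v[2]/100],c))[0]-u for c,u in ob])
w=least_squares(f,[448,-349,-281.],loss='soft_l1'); v=w.x.copy();v[2]/=100; print(v,np.round(f(w.x).reshape(-1,2),1).tolist())
for u in ((277,130),(277,158),(279,221),(282.5,272)): print(at_z(p,u,95))
g=wpt(v,(-10,0,85)); print(g, go(s,[g[0],g[1],66],v[2]))
E
```

```text
[ 455.77757057 -344.64720963   -2.78275602] [[-0.2, -0.9], [-0.1, -3.4], [1.2, -8.6], [0.2, 3.2], [-0.7, 6.5]]
[ 406.82910976 -363.10532893   95.        ]
[ 426.29433475 -356.51176019   95.        ]
[ 473.39349383 -338.88347177   95.        ]
[ 515.38942604 -321.49194373   95.        ]
[ 465.1406307  -341.13535755   85.        ] (array([-0.0082, -0.0016,  0.1336]), np.float64(-0.028), 'yaw -2.811')
```

View pics/w1c.png

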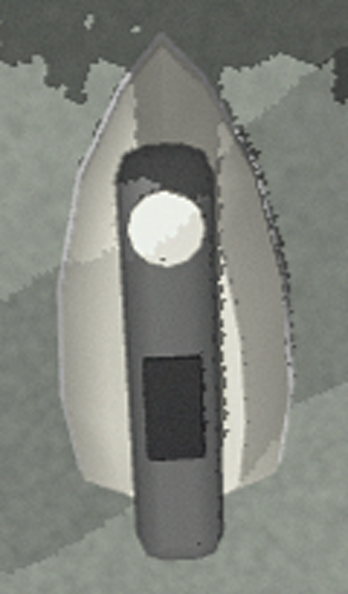

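Call:
step_arm(
  increments=[
    [-0.003,0,0.02,-0.02],
    [-0.005,0,0.055,-0.035],
    [-0.005,0,0.09,-0.035],
    [-0.005,0,0.115,-0.035],
    [-0.005,0,0.13,-0.035],
    [-0.005,0,0.135,-0.035],
    [-0.005,0,0.135,-0.035],
    [-0.005,0,0.135,-0.035],
  ],
  fingers=0.07,
)

```text
time: 3.33
ee_pos: [462.9, -341.5, 66.0]
tcp_rot: [0.0, -0.182, 0.983, -0.0]
ft_force: [0.4, -0.5, 0.2]
grip_width: 0.815
```

Call:
step_arm(
  increments=[
    [0,0,0,0],
    [0,0,0,0],
    [0,0,0,0],
    [0,0,0,0],
    [0,0,0,0],
    [0,0,0,0],
  ],
  fingers=0.015,
  squeeze=50,
)

```text
time: 3.83
ee_pos: [463.0, -342.2, 66.0]
tcp_rot: [0.001, -0.182, 0.983, -0.0]
ft_force: [-1.4, 3.0, 5.8]
grip_width: 0.295
```

Call:
step_arm(
  increments=[
    [0,0,-0.005,0],
    [0,0,-0.018,0],
    [0,0,-0.038,0],
    [0,0,-0.065,0],
    [0,0,-0.095,0],
    [0,0,-0.125,0],
    [0,0,-0.155,0],
    [0,0,-0.185,0],
    [0,0,-0.205,0],
    [0,0,-0.215,0],
  ],
)

```text
time: 4.67
ee_pos: [462.8, -342.6, 281.9]
tcp_rot: [0.001, -0.181, 0.983, -0.001]
ft_force: [0.8, -1.3, -7.1]
grip_width: 0.295
```

```bash
python3 - <<'E'
from h import *; from bench import r
s=r.get_state();print(s["ee_pos"],s["time"],s["ft_force"],s["ft_torque"],s["grip_width"],s["joint_pos"])
p=r.capture("wrist"); cv2.imwrite("pics/w2.png",p["pixels"][:,:,::-1])
v=[586.5,-2.6,.188]
g=wpt(v,(0,10,0)); print(g)
for y in (v[2]+np.pi/2,):print(go(s,[g[0],g[1],280],y))
E
```

```text
[ 462.77249451 -342.58568504  281.87490081] 4.6667 [ 0.84420837 -1.31119906 -7.12782595] [-0.08875664 -0.05031882  0.0304402 ] 0.2946237997291607 [-6.37068628e-01  3.33237155e-01  9.79638391e-02  1.33353900e+00
 -3.39343672e-04 -1.00201259e+00]
[584.6310549    7.22379989   0.        ]
(array([-0.2387,  0.2833,  0.0015]), np.float64(-1.394), 'yaw -2.777')
```

View pics/w2.png

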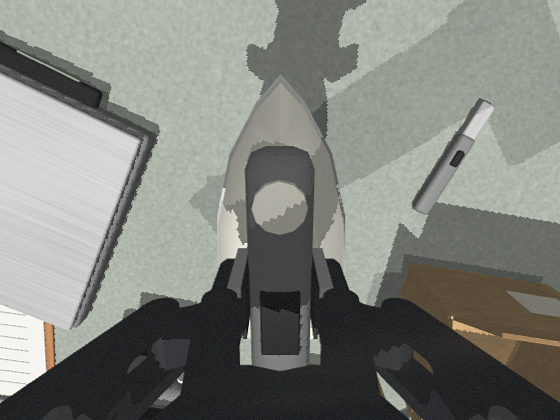

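Call:
step_arm(
  increments=[
    [-0.0024,0.0028,0,-0.014],
    [-0.0095,0.011,0,-0.056],
    [-0.0215,0.0255,0,-0.125],
    [-0.038,0.045,0,-0.22],
    [-0.055,0.065,0,-0.32],
    [-0.074,0.088,0,-0.43],
    [-0.093,0.11,0,-0.54],
    [-0.112,0.133,0,-0.655],
    [-0.131,0.156,0,-0.765],
    [-0.15,0.178,0,-0.88],
  ],
)

```text
time: 5.55
ee_pos: [537.7, -119.4, 277.1]
tcp_rot: [-0.002, -0.586, 0.81, 0.002]
ft_force: [1.5, -0.6, -7.1]
grip_width: 0.296
```

```bash
python3 - <<'E'
from h import *; from bench import r
s=r.get_state();print(s["ee_pos"],s["time"],s["grip_width"])
print(go(s,[584.5,8,280],.188+np.pi/2))
E
```

```text
[ 537.66244372 -119.38932318  277.11819461] 5.55 0.29644825416978454
(array([-0.1356, -0.0047, -0.0029]), np.float64(-0.505), 'yaw -1.888')
```

Call:
step_arm(
  increments=[
    [-0.022,-0.001,0,-0.1],
    [-0.044,-0.002,-0.001,-0.2],
    [-0.066,-0.003,-0.002,-0.29],
    [-0.086,-0.003,-0.002,-0.37],
    [-0.104,-0.004,-0.002,-0.43],
    [-0.119,-0.004,-0.002,-0.475],
    [-0.129,-0.004,-0.002,-0.495],
    [-0.134,-0.004,-0.002,-0.5],
    [-0.134,-0.004,-0.002,-0.5],
    [-0.134,-0.004,-0.002,-0.5],
  ],
)

```text
time: 6.38
ee_pos: [585.3, 3.0, 281.4]
tcp_rot: [0.001, 0.766, -0.643, -0.0]
ft_force: [0.8, -0.8, -8.1]
grip_width: 0.293
```

```bash
python3 - <<'E'
from h import *; from bench import r
s=r.get_state();print(s["ee_pos"],s["time"],s["grip_width"],s["joint_pos"])
print(go(s,[584.5,8,72],.188+np.pi/2))
v=[586.5,-2.6,.188,1.958,2.078,2.066,1.761]
for n in ("top","wrist"):
    p=r.capture(n)
    if n=="wrist": wristcam(p,s)
    pickle.dump(p,open(n+"3.pkl","wb"))
    im=p["pixels"][:,:,::-1].copy()
    k=1
    for i,c in enumerate("LRNF"):
        q=np.array([wpt(v,flap_pt(c,v[3+i],sd,d)) for sd,d in((-1,0),(-1,71),(1,71),(1,0))]); cv2.polylines(im,[np.int32(np.round(proj(p,q)*16))],True,(0,255,0),1,cv2.LINE_AA,4)
    if n=="top": im=cv2.resize(im[100:250,190:390],None,fx=4,fy=4,interpolation=cv2.INTER_CUBIC)
    cv2.imwrite(f"pics/{n}3.png",im)
E
```

```text
[585.27840524   2.97367331 281.41787118] 6.3833 0.29330603456326604 [ 5.58061185e-03  3.53179606e-01  1.26506364e-01  1.34531038e+00
 -9.13132612e-04 -1.73924464e+00]
(array([-0.0052, -0.0004,  0.2094]), np.float64(-0.014), 'yaw -1.397')
```

View pics/top3.png

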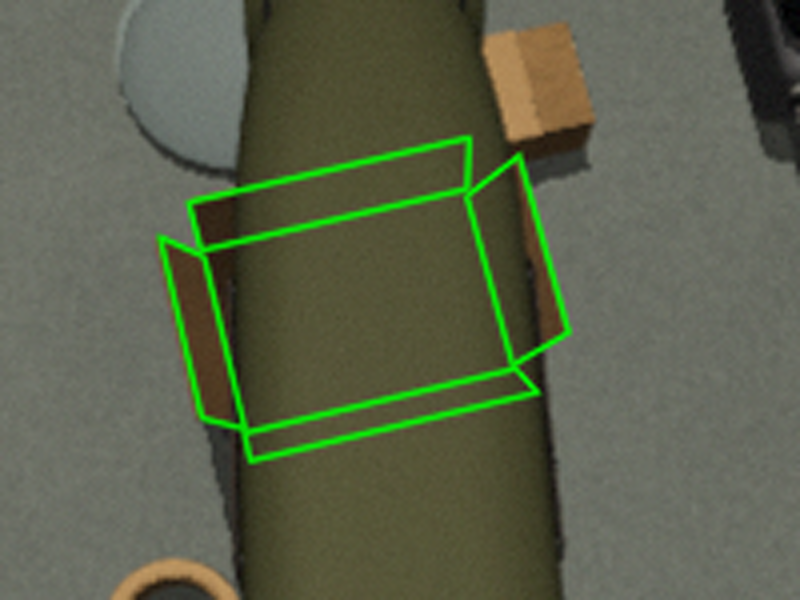

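View pics/wrist3.png

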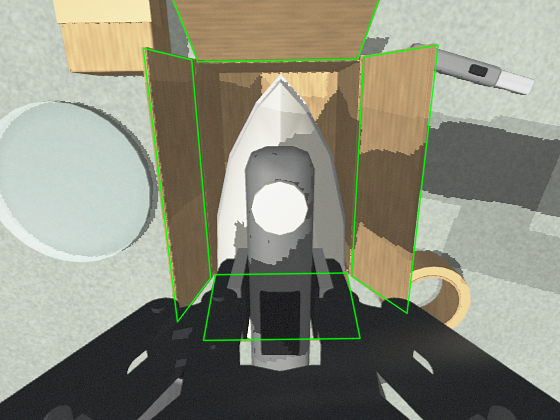

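The fitted outline matches the carton and its flaps in both views, and the iron's nose points into the clear opening. Lowering it now.

Call:
step_arm(
  increments=[
    [-0.002,0,0.006,-0.007],
    [-0.005,0,0.02,-0.014],
    [-0.005,0,0.043,-0.014],
    [-0.005,0,0.07,-0.014],
    [-0.005,0,0.1,-0.014],
    [-0.005,0,0.13,-0.014],
    [-0.005,0,0.158,-0.014],
    [-0.005,0,0.18,-0.014],
    [-0.005,0,0.194,-0.014],
    [-0.005,0,0.2,-0.014],
  ],
)

```text
time: 7.32
ee_pos: [582.3, 7.7, 78.9]
tcp_rot: [0.002, 0.77, -0.638, -0.002]
ft_force: [-1.5, -0.9, -7.6]
grip_width: 0.298
```

Call:
step_arm(
  increments=[
    [0,0,0.001,0],
    [0,0,0.002,0],
    [0,0,0.003,0],
    [0,0,0.004,0],
    [0,0,0.005,0],
    [0,0,0.006,0],
    [0,0,0.006,0],
  ],
)

```text
time: 7.9
ee_pos: [585.0, 8.3, 76.1]
tcp_rot: [-0.0, 0.771, -0.637, 0.0]
ft_force: [-0.6, -0.0, -8.3]
grip_width: 0.296
```

Call:
step_arm(
  increments=[
    [0,0,0.001,0],
    [0,0,0.002,0],
    [0,0,0.003,0],
    [0,0,0.004,0],
    [0,0,0.005,0],
    [0,0,0.005,0],
    [0,0,0.005,0],
  ],
)

```text
time: 8.48
ee_pos: [584.7, 8.3, 70.7]
tcp_rot: [0.0, 0.77, -0.637, -0.0]
ft_force: [1.3, 0.5, -8.1]
grip_width: 0.293
```

Call:
step_arm(
  increments=[
    [0,0,0.0005,0],
    [0,0,0.001,0],
    [0,0,0.0015,0],
    [0,0,0.0015,0],
  ],
)

```text
time: 8.82
ee_pos: [585.0, 8.2, 70.1]
tcp_rot: [-0.0, 0.77, -0.637, 0.0]
ft_force: [-1.4, -0.1, -1.2]
grip_width: 0.298
```

The wrist load fell from -8 N to -1 N, so the iron is on the floor. Release and retreat.

Call:
step_arm(
  increments=[
    [0,0,0,0],
    [0,0,0,0],
    [0,0,0,0],
    [0,0,0,0],
  ],
  fingers=0.06,
)

```text
time: 9.15
ee_pos: [585.8, 8.4, 70.1]
tcp_rot: [-0.001, 0.77, -0.637, 0.001]
ft_force: [0.1, -0.2, 0.4]
grip_width: 0.701
```

Call:
step_arm(
  increments=[
    [0,0,-0.006,0],
    [0,0,-0.025,0],
    [0,0,-0.055,0],
    [0,0,-0.09,0],
    [0,0,-0.125,0],
    [0,0,-0.16,0],
    [0,0,-0.18,0],
    [0,0,-0.19,0],
    [0,0,-0.19,0],
  ],
)

```text
time: 9.9
ee_pos: [586.5, 8.3, 262.4]
tcp_rot: [-0.002, 0.77, -0.637, 0.002]
ft_force: [-0.2, -1.0, 0.3]
grip_width: 0.7
```

```bash
python3 - <<'E'
from h import *; from bench import r
s=r.get_state();print(s["ee_pos"],s["time"],s["ft_force"],s["joint_pos"])
p=r.capture("wrist"); cv2.imwrite("pics/w4.png",p["pixels"][:,:,::-1])
v=[586.5,-2.6,.188]
for n,c in (("Lout",(0,165,0)),("Rout",(0,-165,0))): g=wpt(v,c); print(n,g,go(s,[g[0],g[1],260],v[2]+np.pi/2))
E
```

```text
[586.47633394   8.33691126 262.39700912] 9.9 [-0.21057847 -0.98166645  0.31471745] [ 1.42070028e-02  3.53201007e-01  7.75977240e-02  1.28943933e+00
  1.33560966e-05 -1.74497473e+00]
Lout [555.66240583 159.49269813   0.        ] (array([-0.1543,  0.002 ,  0.0022]), np.float64(0.0), 'yaw -1.382')
Rout [ 617.33759417 -164.69269813    0.        ] (array([0.1757, 0.0021, 0.0026]), np.float64(0.0), 'yaw -1.382')
```

View pics/w4.png

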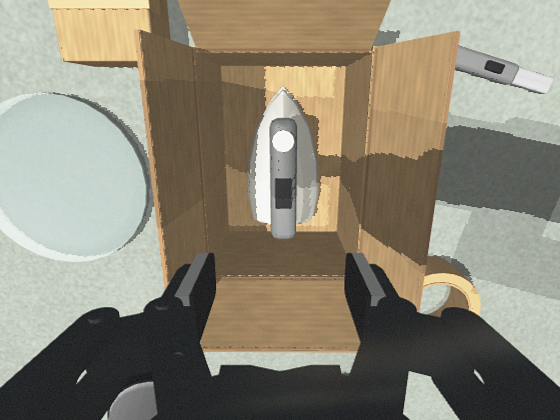

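The iron stands centred in the carton, with its handle at (283,180). Left end flap next: fingers shut, move outside the flap and lower.

Call:
step_arm(
  increments=[
    [-0.015,0,0,0],
    [-0.05,0,0,0],
    [-0.088,0,0,0],
    [-0.12,0,0,0],
    [-0.145,0,0.003,0],
    [-0.154,0,0.015,0],
    [-0.154,0,0.045,0],
    [-0.154,0,0.08,0],
    [-0.154,0,0.1,0],
    [-0.154,0,0.103,0],
  ],
  fingers=0.0,
)

```text
time: 10.78
ee_pos: [550.8, 158.4, 149.4]
tcp_rot: [0.005, 0.771, -0.637, -0.004]
ft_force: [-0.5, -0.4, -0.6]
grip_width: 0.002
```

```bash
cat >> h.py <<'E'
V=[586.5,-2.6,.188]
def incart(s):
    p=np.array(s["ee_pos"]); return np.append((Rz(V[2]).T@(p-[V[0],V[1],0]))[:2],p[2])
E
python3 - <<'E'
from h import *; from bench import r
s=r.get_state();print(incart(s),s["ft_force"],s["grip_width"],s["time"])
p=r.capture("scene"); cv2.imwrite("pics/s5.png",cv2.resize(p["pixels"][110:310,160:400,::-1],None,fx=3,fy=3))
E
```

```text
[ -4.9675835  164.78609041 149.39969832] [-0.51537621 -0.41026178 -0.61401064] 0.001599082542484753 10.7833
```

View pics/s5.png

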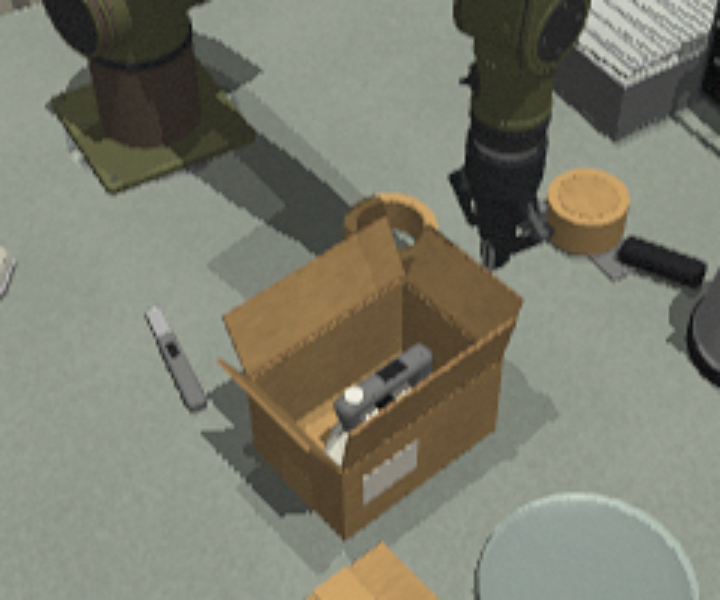

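Call:
step_arm(
  increments=[
    [0.002,0,0,0],
    [0.01,0,0,0],
    [0.02,0,0,0],
    [0.03,0,0,0],
    [0.04,0,0,0],
    [0.052,0,-0.001,0],
    [0.064,0,-0.002,0],
    [0.074,0,0.002,0],
    [0.08,0,0.006,0],
    [0.084,0,0.009,0],
  ],
)

```text
time: 11.67
ee_pos: [572.1, 75.6, 146.9]
tcp_rot: [0.0, 0.77, -0.638, 0.0]
ft_force: [-0.2, -0.1, 1.6]
grip_width: 0.002
```

```bash
python3 - <<'E'
from h import *; from bench import r
s=r.get_state();print(incart(s),s["ft_force"],s["time"])
p=r.capture("scene"); cv2.imwrite("pics/s6.png",cv2.resize(p["pixels"][110:310,160:400,::-1],None,fx=3,fy=3))
s=r.get_state();print(incart(s),s["ft_force"],s["time"])
E
```

```text
[  0.43663046  79.51626517 146.94734824] [-0.22032443 -0.0868488   1.555062  ] 11.6667
[8.61624068e-03 7.93312377e+01 1.46259746e+02] [-0.57584423 -1.1682769  -0.20443161] 11.7167
```

View pics/s6.png

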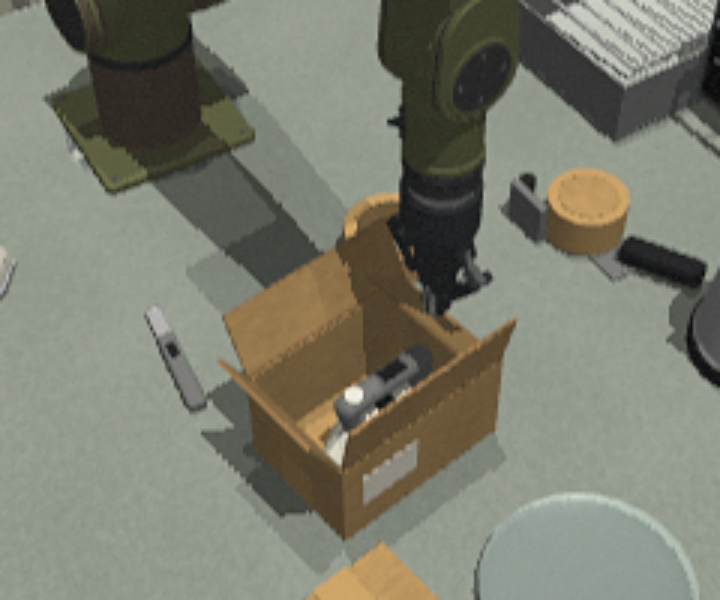

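Call:
step_arm(
  increments=[
    [0.003,0,0.004,0],
    [0.006,0,0.0085,0],
    [0.008,0,0.013,0],
    [0.0095,0,0.0175,0],
    [0.011,0,0.021,0],
    [0.0115,0,0.0235,0],
    [0.0115,0,0.0245,0],
    [0.0115,0,0.0255,0],
    [0.0115,0,0.0255,0],
  ],
)

```text
time: 12.47
ee_pos: [573.6, 65.8, 121.6]
tcp_rot: [0.0, 0.771, -0.637, -0.0]
ft_force: [-0.2, 0.1, -0.0]
grip_width: -0.0
```

```bash
python3 - <<'E'
from h import *; from bench import r
s=r.get_state();print(incart(s),s["ft_force"],s["time"])
E
```

```text
[  0.13692824  69.6202443  121.59759279] [-0.20152029  0.1254618  -0.01976294] 12.4667
```

Call:
step_arm(
  increments=[
    [0,0,0.001,0],
    [0,0,0.002,0],
    [0,0,0.002,0],
    [0,0,0.002,0],
  ],
)

```text
time: 12.8
ee_pos: [573.9, 65.8, 120.1]
tcp_rot: [-0.0, 0.77, -0.637, 0.0]
ft_force: [-0.4, -0.5, 2.4]
grip_width: -0.003
```

Call:
step_arm(
  increments=[
    [0,0,0.0007,0],
    [0,0,0.0013,0],
    [0,0,0.0013,0],
    [0,0,0.0013,0],
  ],
)

```text
time: 13.13
ee_pos: [574.0, 65.8, 119.9]
tcp_rot: [-0.0, 0.77, -0.637, 0.0]
ft_force: [-3.7, -1.2, 8.2]
grip_width: 0.004
```

Left flap is at its stop: 8 N at z=119.9. Now the right end flap.

Call:
step_arm(
  increments=[
    [0,0,-0.01,0],
    [0,0,-0.04,0],
    [0.005,0,-0.08,0],
    [0.025,0,-0.1,0],
    [0.06,0,-0.1,0],
    [0.1,0,-0.1,0],
    [0.14,0,-0.1,0],
    [0.18,0,-0.1,0],
    [0.215,0,-0.1,0],
    [0.235,0,-0.1,0],
  ],
)

```text
time: 13.97
ee_pos: [618.5, -169.1, 218.7]
tcp_rot: [0.0, 0.77, -0.639, 0.001]
ft_force: [-0.0, 0.8, 0.3]
grip_width: -0.001
```

Call:
step_arm(
  increments=[
    [0,0,0,0],
    [0,0,0.01,0],
    [0,0,0.03,0],
    [0,0,0.05,0],
    [0,0,0.06,0],
    [0,0,0.06,0],
    [0,0,0.06,0],
  ],
)

```text
time: 14.55
ee_pos: [617.3, -163.9, 158.0]
tcp_rot: [0.0, 0.771, -0.637, -0.001]
ft_force: [0.5, 0.7, 0.6]
grip_width: -0.002
```

```bash
python3 - <<'E'
from h import *; from bench import r
s=r.get_state();print(incart(s),s["ft_force"],s["time"])
p=r.capture("scene"); cv2.imwrite("pics/s7.png",cv2.resize(p["pixels"][110:310,160:400,::-1],None,fx=3,fy=3))
E
```

```text
[ 8.93727999e-02 -1.64199910e+02  1.58020835e+02] [0.54390152 0.7472682  0.59544171] 14.55
```

View pics/s7.png

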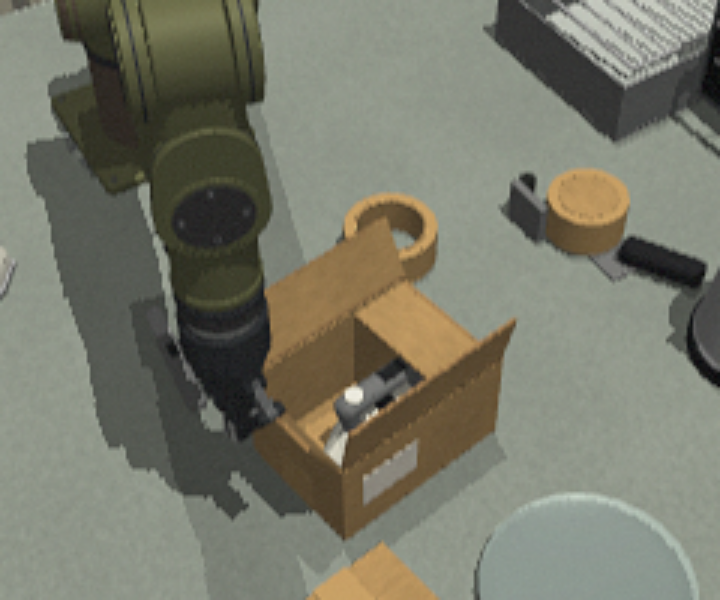

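Left end flap lies flat at (415,325) in the crop. Pushing the right one now.

Call:
step_arm(
  increments=[
    [-0.002,0,0,0],
    [-0.01,0,0,0],
    [-0.02,0,0,0],
    [-0.03,0,0,0],
    [-0.04,0,0,0],
    [-0.051,0,-0.001,0],
    [-0.063,0,-0.002,0],
    [-0.073,0,0.001,0],
    [-0.079,0,0.005,0],
    [-0.083,0,0.008,0],
  ],
)

```text
time: 15.43
ee_pos: [602.1, -82.0, 150.3]
tcp_rot: [-0.0, 0.771, -0.637, -0.0]
ft_force: [0.0, -0.3, 0.8]
grip_width: -0.001
```

Call:
step_arm(
  increments=[
    [-0.003,0,0.004,0],
    [-0.006,0,0.0085,0],
    [-0.008,0,0.013,0],
    [-0.0095,0,0.0175,0],
    [-0.011,0,0.021,0],
    [-0.0115,0,0.024,0],
    [-0.0115,0,0.026,0],
    [-0.0115,0,0.027,0],
    [-0.0115,0,0.027,0],
  ],
)

```text
time: 16.18
ee_pos: [599.9, -72.4, 123.1]
tcp_rot: [0.0, 0.77, -0.638, -0.0]
ft_force: [0.6, -1.1, 1.2]
grip_width: -0.002
```

```bash
python3 - <<'E'
from h import *; from bench import r
s=r.get_state();print(incart(s),s["ft_force"],s["time"])
E
```

```text
[  0.16270496 -71.08352189 123.14712993] [ 0.62808127 -1.05873631  1.15063328] 16.1833
```

Call:
step_arm(
  increments=[
    [0,0,0.001,0],
    [0,0,0.002,0],
    [0,0,0.003,0],
    [0,0,0.004,0],
    [0,0,0.0045,0],
    [0,0,0.0045,0],
  ],
)

```text
time: 16.68
ee_pos: [600.2, -72.3, 120.0]
tcp_rot: [-0.0, 0.77, -0.637, 0.0]
ft_force: [-2.3, 0.5, 5.9]
grip_width: -0.003
```

Call:
step_arm(
  increments=[
    [0,0,-0.01,0],
    [0,0,-0.04,0],
    [0,0,-0.08,0],
    [-0.005,0.01,-0.1,0.1],
    [-0.018,0.035,-0.1,0.22],
    [-0.033,0.065,-0.1,0.34],
    [-0.048,0.095,-0.1,0.46],
    [-0.062,0.12,-0.1,0.58],
    [-0.071,0.14,-0.1,0.7],
    [-0.071,0.145,-0.1,0.8],
  ],
)

```text
time: 17.52
ee_pos: [440.3, -28.7, 219.6]
tcp_rot: [-0.001, -0.459, 0.888, 0.001]
ft_force: [-0.9, -0.6, -0.3]
grip_width: 0.0
```

Call:
step_arm(
  increments=[
    [0,0,0,0.12],
    [0,0,0,0.24],
    [0,0,0,0.36],
    [0,0,0,0.48],
    [0,0,0,0.6],
    [0,0,0,0.7],
    [0,0,0,0.77],
    [0,0,0,0.77],
    [0,0,0,0.77],
  ],
)

```text
time: 18.27
ee_pos: [444.7, -29.7, 219.5]
tcp_rot: [0.0, -0.095, 0.995, -0.0]
ft_force: [-0.5, -0.9, -0.3]
grip_width: -0.0
```

```bash
python3 - <<'E'
from h import *; from bench import r
s=r.get_state();print(incart(s),s["ft_force"],s["time"],s["joint_pos"])
g=wpt(V,(-145,0,160)); print(go(s,g,V[2]))
p=r.capture("scene"); cv2.imwrite("pics/s8.png",cv2.resize(p["pixels"][110:310,160:400,::-1],None,fx=3,fy=3))
E
```

```text
[-1.44386766e+02 -1.45906321e-01  2.19497289e+02] [-0.46248667 -0.92944789 -0.30144181] 18.2667 [-6.66645406e-02  1.30136276e-01 -3.37381984e-01  1.10255853e+00
 -1.23760850e-04 -2.57679724e-01]
(array([0.0007, 0.0002, 0.0595]), np.float64(0.003), 'yaw -2.951')
```

View pics/s8.png

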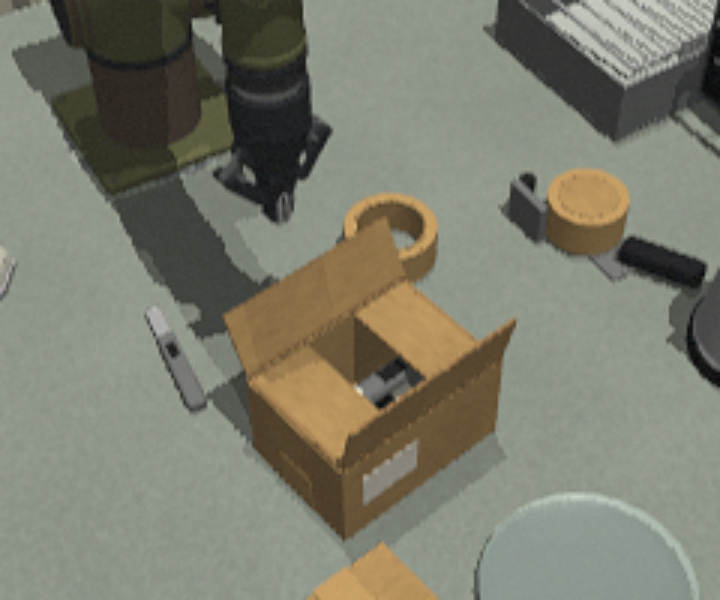

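Both end flaps are flat at (305,405) and (415,325). Near side flap next.

Call:
step_arm(
  increments=[
    [0,0,0.01,0],
    [0,0,0.03,0],
    [0,0,0.05,0],
    [0,0,0.057,0],
    [-0.01,0,0.057,0],
    [-0.02,0,0.057,0],
    [-0.03,0,0.057,0],
    [-0.04,0,0.057,0],
    [-0.05,0,0.057,0],
    [-0.06,0,0.056,0],
  ],
)

```text
time: 19.15
ee_pos: [505.0, -18.2, 163.5]
tcp_rot: [0.0, -0.095, 0.996, -0.0]
ft_force: [-1.3, -0.5, -0.8]
grip_width: 0.002
```

```bash
python3 - <<'E'
from h import *; from bench import r
s=r.get_state();print(incart(s),s["ft_force"],s["time"])
E
```

```text
[-8.29465522e+01 -4.90216369e-02  1.63472209e+02] [-1.3282601  -0.54808249 -0.75014323] 19.15
```

Call:
step_arm(
  increments=[
    [-0.012,0,-0.002,0],
    [-0.022,0,0.002,0],
    [-0.032,0,0.009,0],
    [-0.036,0,0.014,0],
    [-0.039,0,0.0185,0],
    [-0.041,0,0.024,0],
    [-0.043,0,0.029,0],
    [-0.045,0,0.034,0],
    [-0.045,0,0.036,0],
    [-0.045,0,0.036,0],
  ],
)

```text
time: 19.98
ee_pos: [546.9, -9.9, 126.3]
tcp_rot: [-0.001, -0.094, 0.996, 0.0]
ft_force: [0.0, -0.7, 0.3]
grip_width: -0.001
```

Call:
step_arm(
  increments=[
    [0,0,0.001,0],
    [0,0,0.002,0],
    [0,0,0.003,0],
    [0,0,0.004,0],
    [0,0,0.004,0],
    [0,0,0.004,0],
  ],
)

```text
time: 20.48
ee_pos: [547.5, -9.9, 124.5]
tcp_rot: [0.0, -0.094, 0.996, -0.0]
ft_force: [-3.7, -0.2, 7.8]
grip_width: -0.0
```

Near flap is at its stop: 7.8 N at z=124.5. Now the far side flap.

Call:
step_arm(
  increments=[
    [0,0,-0.01,0],
    [0,0,-0.04,0],
    [0,0,-0.075,0],
    [-0.005,0,-0.095,0],
    [-0.025,0,-0.098,0],
    [-0.06,0,-0.098,0],
    [-0.1,0,-0.098,0],
    [-0.135,0,-0.098,0],
    [-0.158,0,-0.098,0],
    [-0.165,0,-0.098,0],
  ],
)

```text
time: 21.32
ee_pos: [713.2, 22.0, 220.2]
tcp_rot: [0.001, -0.095, 0.995, 0.0]
ft_force: [-0.7, -0.4, -0.7]
grip_width: -0.005
```

Call:
step_arm(
  increments=[
    [0,0,0,0],
    [0,0,0.01,0],
    [0,0,0.03,0],
    [0,0,0.05,0],
    [0,0,0.058,0],
    [0,0,0.058,0],
    [0,0,0.058,0],
  ],
)

```text
time: 21.9
ee_pos: [708.6, 20.9, 163.2]
tcp_rot: [-0.001, -0.094, 0.996, 0.0]
ft_force: [-0.4, -0.4, -0.1]
grip_width: -0.003
```

```bash
python3 - <<'E'
from h import *; from bench import r
s=r.get_state();print(incart(s),s["ft_force"],s["time"],s["joint_pos"])
p=r.capture("scene"); cv2.imwrite("pics/s9.png",cv2.resize(p["pixels"][110:310,160:400,::-1],None,fx=3,fy=3))
E
```

```text
[124.3549607    0.28734656 163.16868595] [-0.39823391 -0.36882031 -0.12725044] 21.9 [ 2.95370688e-02  6.13638703e-01  2.58264958e-01  1.21664396e+00
 -3.99695199e-05 -1.59432940e-01]
```

View pics/s9.png

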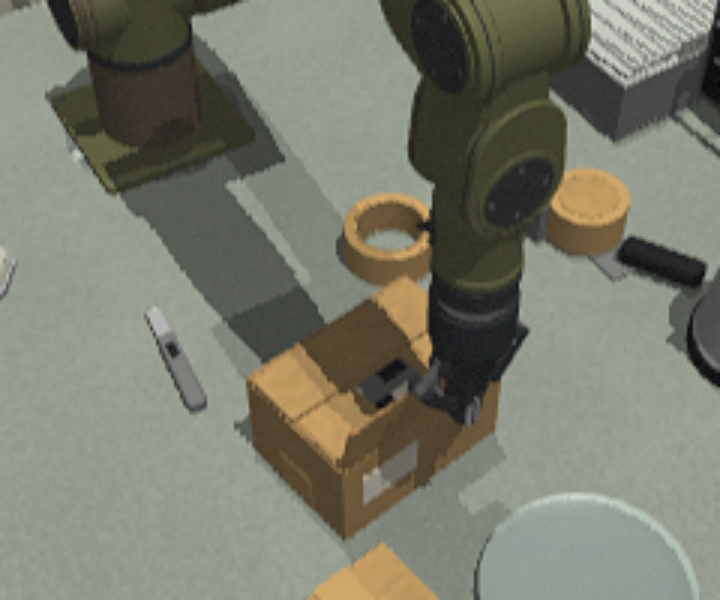

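Call:
step_arm(
  increments=[
    [0.002,0,0,0],
    [0.01,0,0,0],
    [0.02,0,0,0],
    [0.03,0,0,0],
    [0.041,0,-0.001,0],
    [0.053,0,-0.002,0],
    [0.063,0,0.002,0],
    [0.07,0,0.006,0],
    [0.073,0,0.009,0],
    [0.077,0,0.013,0],
  ],
)

```text
time: 22.78
ee_pos: [634.9, 6.6, 151.5]
tcp_rot: [0.002, -0.094, 0.996, -0.0]
ft_force: [0.3, -0.4, 1.9]
grip_width: -0.001
```

```bash
python3 - <<'E'
from h import *; from bench import r
s=r.get_state();print(incart(s),s["ft_force"],s["time"])
E
```

```text
[ 4.93009898e+01 -4.37282099e-03  1.51535371e+02] [ 0.33463132 -0.41099288  1.91417217] 22.7833
```

Call:
step_arm(
  increments=[
    [0.003,0,0.005,0],
    [0.005,0,0.01,0],
    [0.007,0,0.015,0],
    [0.009,0,0.019,0],
    [0.0095,0,0.022,0],
    [0.0095,0,0.0235,0],
    [0.0095,0,0.0245,0],
    [0.0095,0,0.0245,0],
  ],
)

```text
time: 23.45
ee_pos: [624.5, 4.9, 125.1]
tcp_rot: [-0.0, -0.094, 0.996, 0.0]
ft_force: [0.8, 0.9, -0.2]
grip_width: -0.001
```

Call:
step_arm(
  increments=[
    [0,0,0.0007,0],
    [0,0,0.0015,0],
    [0,0,0.002,0],
    [0,0,0.0025,0],
    [0,0,0.0025,0],
  ],
)

```text
time: 23.87
ee_pos: [624.9, 4.9, 124.5]
tcp_rot: [0.001, -0.094, 0.996, -0.0]
ft_force: [-2.0, -0.7, 6.3]
grip_width: 0.001
```

Call:
step_arm(
  increments=[
    [0,0,-0.01,0],
    [0,0,-0.04,0],
    [0,0,-0.08,0],
    [0.03,0,-0.11,0],
    [0.07,0,-0.12,0],
    [0.11,0,-0.12,0],
    [0.15,0,-0.12,0],
    [0.19,0,-0.12,0],
    [0.23,0,-0.12,0],
    [0.26,0,-0.12,0],
  ],
)

```text
time: 24.7
ee_pos: [366.0, -44.2, 243.4]
tcp_rot: [-0.0, -0.094, 0.996, -0.0]
ft_force: [-0.4, -0.1, -0.0]
grip_width: -0.0
```

```bash
python3 - <<'E'
from h import *; from bench import r
s=r.get_state();print(incart(s),s["ft_force"],s["time"])
v=V+[0,0,0,0]
for n in ("scene","top"):
    p=r.capture(n); im=p["pixels"][:,:,::-1].copy(); cv2.imwrite(f"pics/{n}10raw.png",im)
    w=(190,150,160,160) if n=="scene" else (190,100,200,150)
    x,y,a,b=w;k=4
    big=cv2.resize(im[y:y+b,x:x+a],None,fx=k,fy=k,interpolation=cv2.INTER_CUBIC)
    cv2.imwrite(f"pics/{n}10.png",big[:600])
E
```

```text
[-224.37597335    0.3358932   243.40178441] [-0.37693174 -0.09024531 -0.02150614] 24.7
```

View pics/scene10.png

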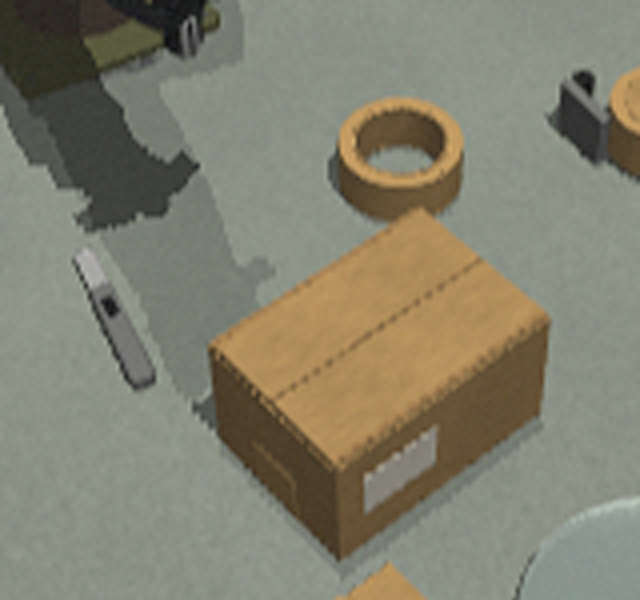

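View pics/top10raw.png

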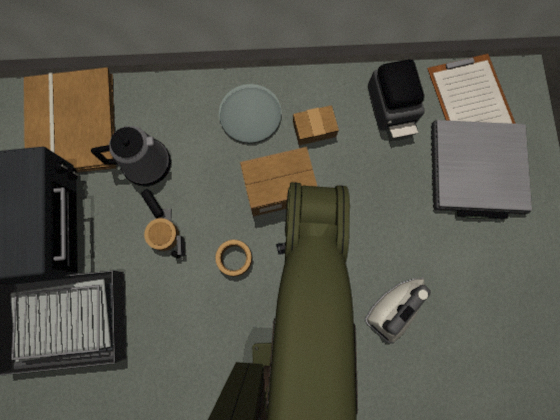

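The carton is shut, with the flaps meeting in a flat seam from (275,400) to (480,262) in the crop. The bystanders are where they were. Handing in.

```bash
python3 -c "
from bench import r
print(r.finish_job())"
```

```text
the job is handed in; nothing more can be done
None
```

I packed the smaller iron and closed the carton, then handed the job in at about 25 s of the 72 s allowed; no verdict was reported.

- **Iron:** I took it by the handle and set it down upright on the carton floor. It was released only after the wrist load fell from about 8 N to 1 N. A wrist picture afterwards showed it standing roughly central.
- **Flaps:** I folded the end flaps first (left, then right), then the near and far side flaps. Each was pressed lightly to its stop, with 6 to 8 N read at each. Fingertip heights were 120 mm for the end flaps and 124.5 mm for the side flaps, matching the heights given for shut flaps.
- **Last checks:** The final pictures show a flat, closed seam. The other things I could see are where they were; in the top view the arm hid most of the cutter, which the scene view shows still in place. The gripper was clear of everything, with a force reading near 0 N.
- **Disagreement:** My first position for the iron, from the top and scene cameras, was off by several millimetres along its length. I corrected it with a wrist picture before gripping. No other check failed.

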